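# Slide the controller's access cover shut and lock its quarter-turn stud

## Robot

A 6-joint arm with a two-finger parallel gripper is mounted at the origin on the work surface. World frame = base frame: x ahead of the robot, y to its left, z up, the work surface at z = 0. Lengths are in m, angles in rad, forces in N, time in s.
With the tool pointing down it reaches from about 0.425 to 1.125 m from the base axis. Payload 14.9 kg.
Tool frame: the origin (TCP) lies midway between the tips of the shut fingers; the grasp point (between the pads) lies 19 mm behind it (bot.grasp_offset is the distance from the TCP to the grasp point, in m); z points along the fingers, y is the line along which they close (so a half turn about z gives the same grasp; the last joint's range is limited). The gripper opens to 91 mm and grips with 3 to 60 N. Pads are 32 mm wide; open, the fingers measure 118 mm over their backs; the gripper's body (76 mm by 178 mm) begins 60 mm behind the grasp point.
Start: joints at [-1.35, 0.379, 1.734, -0, 1.028, -0.033], TCP at [0.176, -0.678, 0.214] pointing down, gripper open.
Joint ranges: [-2.77, 2.77], [-0.74, 2.19], [0, 2.66], [-1.06, 4.2], [0.31, 2.87], [-3.08, 3.08]. Speed limits (rad/s): [1.89, 1.89, 2.39, 3.14, 3.14, 3.14].

## Interface

Orientations are given as a 3x3 rotation matrix whose columns are the frame's x, y, z axes.
In Python, from bench import readout, cams, bot gives the robot as it stands. The module is installed in compiled form; this text tells all that it offers.
- The arm moves only by the tool apply_moves, never from a script. Its argument "rows" is a list of rows, each a list of 6 numbers: the shift along the tool's x, y, z in units of 30 mm (1.0 is 30 mm), then the turn, a rotation vector about the tool's x, y, z in degrees. In form: [[dx, dy, dz, ax, ay, az], ...]. A call has 1 to 8 rows; each row is the pose to reach, as a shift and turn from the pose commanded when the call began, along the tool's axes at that moment; what a row does not reach only later rows make up. A row lasts 1/12 s, in which the tool goes at most 41.7 mm and 7.16 degrees, less where a joint would pass 70% of its speed; a pose out of reach is approached as far as the arm can. A call with a gripper value outside its range is refused whole. "grip" is the opening, from 0 (shut) to 1 (fully open), set as the call begins (left out, the last holds). The fingers move at their own pace and stop on an object; "force" is the grip in N (left out, the last holds). Time passes only in rows, so rows that repeat a pose let the fingers close. It gives the time, the measured TCP pose, the force, the opening and the grip force at its end, in the units of the state.
- readout.get_obs(): the state, without advancing time (a new reading comes with each control period).
- cams.capture(name): name is "scene" or "top"; returns (picture, depth): 400x640x3 uint8, blue, green, red; 400x640 float32, m along the optical axis (not along the pixel's ray), 0 where there is no reading.
- cams.camera_info(name): a dict with "fovy" (degrees; the focal length in pixels is half the picture's height over the tangent of half this angle, whatever the lens; pixels are square), "cx", "cy" (the principal point, pixels), "k1" (the pictures are not rectified: a ray, as slopes to the right and down, at radius r is drawn at 1 + k1 r^2 times it, then the intrinsics apply), "R" (3x3) and "t" (3): a world point X has camera coordinates R X + t. Camera axes: x right, y down, z forward; pixel columns grow to the right and rows downward; lengths in m; the calibration is good to about 2 mm. A picture is of the moment at which its call begins. camera_info takes no time and is no camera call.
- bot.finish_job(): hands the job in; it is judged then, once.
The state is a dict: "time_s": time; "qpos": joint angles; "joint_velocities": joint speeds; "joint_efforts": joint torques, N m; "tcp_pos": TCP position; "tcp_rot": TCP orientation; "force": force on the tool from outside, world axes, zero at the start; "wrist_torque": the same for the moment, N m; "finger_gap": finger opening in m; "finger_force": force on a finger pad.
Only numpy, scipy, OpenCV 4.12 (cv2) and the standard library are available. Lean on these libraries where they do the work, as an engineer would, in place of code of your own. Each camera call takes 0.05 s, during which the arm holds its last target. There are 200 camera calls.

## Task

Slide the access cover on top of the grey controller box fully shut against its end stop, then push its sprung winged stud straight in and turn it clockwise until it locks, so that it stays down when you let go. Work by feel, as its depth differs from box to box: press only until it bottoms on the backing plate inside, with less than 15 N, and never force it round while it is not in far enough (under 1 N m). Leave the mug, the jar, the screwdriver and the tablet where they are.

Things in the scene. Friction and masses are not known exactly. Their poses are not given: they have to be found in the camera images.
- enclosure: Grey sheet-metal box fixed on the bench, 340 (x) x 260 (y) x 100 mm high; origin at the centre of its underside, z up. On it an aluminium cover slides along the box's x, between rails (y +-96 mm, 121 mm above the bench); cover top 113 mm above the bench. Stop bar at the +x end. The stud sits on the cover at the box's y = 0, and at x = -30 mm when the cover is shut.
- cover (a joint): How far the cover is open, m: 0 shut against its stop, up to 0.08 (towards the box's -x). It closes towards the box's +x, carrying the stud. Friction about 3 N; it stays where it is left. The stud is the only thing on it to take hold of. Only with the cover shut (within about 1 mm) does the bar under the stud meet its slot.
- stud_head (a point): On the stud's axis, at the upper face of its round flange (46 mm across, 4 mm thick), 36 mm above the cover at rest; turns and sinks with the stud, z up. On the flange stands the steel wing to grip: 12 mm thick (point x), 32 mm long (point y), 24 mm high. Finger tips may push on the flange. At the start the wing lies along the box's y, across the cover's travel.
- plunger (a joint): How far the stud is pushed in, m: 0 at rest, at most 0.028. Spring: 3 N plus 0.15 N per mm. Its square cross bar must pass down through a slotted ring, then turn beneath it. It is clear of the ring at a depth between 10 and 23 mm, not known beforehand; about 0.8 mm deeper it meets the sprung backing plate. Locked, it rises about 2.5 mm into a notch and stays 8 to 20 mm in.
- stud (a joint): How far the stud is turned, rad, clockwise seen from above: 0 at the start (a stop, bar in line with its slot), 1.40 at the far stop. It cannot turn while the bar is in the ring. Beneath the ring it drags lightly and may be let go and taken again. The notch takes the bar from about 1.13 rad on; once in it the stud cannot turn back.
- backing (a joint): How far the backing plate under the stud, hidden in the box, is pushed down, m: 0 unloaded, 1 mm for each 10 N. More than 1.3 mm (13 N on the plate, besides the stud's own spring of 5 to 7 N) ruins it.
- mug: White mug, 80 mm across, 95 mm high, a bystander on the bench; origin at the centre of its underside.
- jar: Clear jar with a steel lid, 60 mm across, 70 mm high, a bystander on the bench; origin at the centre of its underside.
- screwdriver: Screwdriver 200 mm long lying on the bench, a bystander; origin under its middle, x along it.
- tablet: Grey tablet 180 x 250 x 12 mm lying on the bench, a bystander; origin at the centre of its underside.
- ring (a joint): Twist of the slotted ring hidden in the box, on its stiff mount, rad, clockwise positive: 0 unloaded, 0.067 for each 1 N m with which the stud's bar is forced against the sides of the slot or notch. More than 0.08 either way (1.2 N m) ruins it; turning freely beneath the ring loads it by less than 0.2 N m. Turning hard against the stud's own end stops does not load it.

How it is judged:
On the way, in this order (a step that is already met when the one before it is completed fails the run):
1. the cover is slid shut with the stud not yet turned (value of joint cover below 0.002 m and value of joint stud below 0.2 rad), for 0.1 s.
2. the stud is pushed in through its slot with the cover shut (value of joint plunger above 0.0085 m and value of joint cover below 0.002 m), for 0.1 s.
At the end, for the whole second after the job is handed in: The cover is shut (within 2 mm of its stop), the stud is turned past 1.1 rad and stays in by more than 6.5 mm by itself, its bar caught in the notch, with the robot clear of it (value of joint cover below 0.002 m and value of joint stud above 1.1 rad and value of joint plunger above 0.0065 m); the robot touches nothing.
It fails at once if the backing plate is pressed with more than about 13 N (sinks more than 1.3 mm) (value of joint backing above 0.0013 m).
It fails at once if the stud's bar is forced sideways against the ring with more than about 1.2 N m (value of joint ring above 0.08 rad or value of joint ring below -0.08 rad).
It fails at once if a bystander is moved by more than 20 mm (distance of any of mug, jar, screwdriver, tablet from where it was at the start of the episode above 0.02 m).
It also fails if it takes over 64 s, if anything falls off the work surface, if the arm or the gripper's body presses on something with over 40 N, if the wrist force passes 120 N, or if a joint passes its speed limit or range.

## Working session

There is one attempt and no reset: what is moved stays moved. The work goes in short steps, Python scripts to look and compute and a tool call to move; the robot and the scene stay as the last step left them, time stands still between calls to the robot, and variables do not carry over. Pictures are saved under pics/ and viewed, at most 10 in all, crops included, and the job is handed in when it is done.

Besides the shell and the picture viewer there is one more tool, called after "Request:" in YAML: its name, and indented under it one key for each argument. apply_moves: Moves the arm, as the interface text tells. Its arguments: {"type":"object","properties":{"rows":{"type":"array"},"grip":{"type":"number"},"force":{"type":"number"}},"required":["rows"]}

```bash
mkdir -p pics; cat > h.py <<'E'
import numpy as np, cv2
from bench import readout, cams, bot
def ray(n,u,v):
    i=cams.camera_info(n); f=200/np.tan(np.radians(i['fovy'])/2)
    d=np.array([(u-i['cx'])/f,(v-i['cy'])/f]); s=d.copy()
    for _ in range(30): s=d/(1+i['k1']*(s@s))
    R=np.array(i['R']); t=np.array(i['t'])
    return -R.T@t, R.T@np.array([s[0],s[1],1.])
def onz(n,u,v,z):
    o,d=ray(n,u,v); return o+d*(z-o[2])/d[2]
def dep(n,D,u,v):
    o,d=ray(n,u,v); return o+d*D[int(v),int(u)]
def tri(a,b):
    (o1,d1),(o2,d2)=ray(*a),ray(*b)
    s=np.linalg.lstsq(np.c_[d1,-d2],o2-o1,rcond=None)[0]
    p,q=o1+s[0]*d1,o2+s[1]*d2; return (p+q)/2,np.linalg.norm(p-q)
E
python3 - <<'E'
from h import *
for n in("scene","top"):
    p,D=cams.capture(n); cv2.imwrite(f"pics/{n}0.png",p); np.save(n+"0.npy",D); print(cams.camera_info(n))
print(readout.get_obs())
E
```

```text
{'fovy': 48.36899261489013, 'cx': 316.9491930853508, 'cy': 195.7204148231693, 'k1': -0.0648542791201999, 'R': array([[-8.81091601e-01,  4.72945236e-01,  6.27918825e-04],
       [ 4.05901667e-01,  7.56870286e-01, -5.12241357e-01],
       [-2.42737362e-01, -4.51076684e-01, -8.58841311e-01]]), 't': array([ 0.43786081, -0.15450075,  1.82545137])}
{'fovy': 55.62775466343941, 'cx': 313.9810909281832, 'cy': 202.0368178968888, 'k1': -0.03665413522885257, 'R': array([[ 0.00480006, -0.99998697, -0.0017351 ],
       [-0.99378766, -0.00457736, -0.11119864],
       [ 0.11118925,  0.00225808, -0.99379669]]), 't': array([-0.00463885,  0.50075314,  1.26227048])}
{'time_s': 0.1, 'qpos': array([-1.35029245e+00,  3.79358172e-01,  1.73469140e+00,  3.14463980e-05,
        1.02848168e+00, -3.33081226e-02]), 'joint_velocities': array([-0.00048979, -0.0013407 , -0.00152821,  0.00141841,  0.00011501,
       -0.00215134]), 'joint_efforts': array([-1.33706772e-04, -7.65037322e+01, -4.35289335e+01,  6.53162389e-02,
        3.99046310e-02, -2.44955902e-05]), 'tcp_pos': array([ 0.17569019, -0.67725002,  0.21336775]), 'tcp_rot': array([[ 9.67966363e-01,  2.51079844e-01, -1.79009726e-04],
       [ 2.51079901e-01, -9.67965926e-01,  9.21765523e-04],
       [ 5.81614286e-05, -9.37183765e-04, -9.99999559e-01]]), 'force': array([-0.0720164 , -0.31406571,  0.89856323]), 'wrist_torque': array([-0.04241759, -0.02487818,  0.03001588]), 'finger_force': 0.0, 'finger_gap': 0.09132268615226273}
```

View pics/scene0.png

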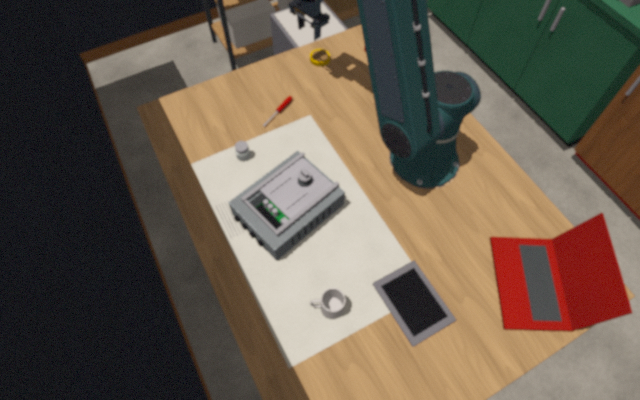

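View pics/top0.png

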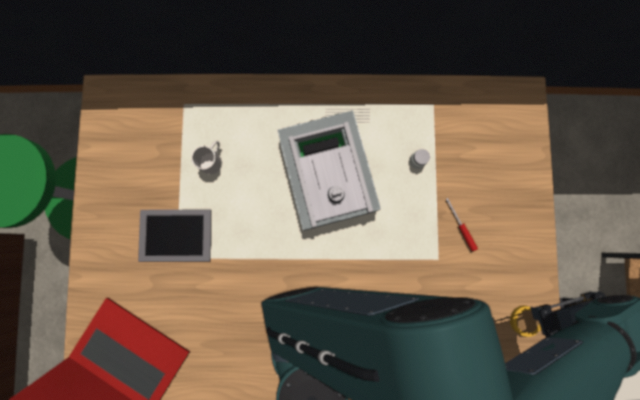

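The scene view shows the box at about (288,205) with its opening at the (268,207) side. In the top view the box is at (330,175), the stud at (336,195), and the green gap at (322,140), so the box's +x points up in that picture. I'll enlarge the top view.

```bash
python3 - <<'E'
from h import *
p=cv2.imread("pics/top0.png")[100:250,260:400]; q=cv2.imread("pics/scene0.png")[145:260,220:355]
a=cv2.resize(p,None,fx=4,fy=4,interpolation=cv2.INTER_CUBIC)[:600]
b=cv2.resize(q,None,fx=5,fy=5,interpolation=cv2.INTER_CUBIC)
cv2.imwrite("pics/ca.png",a);cv2.imwrite("pics/cb.png",b)
# box fit from top depth
D=np.load("top0.npy")
P=np.array([[*dep("top",D,u,v),u,v] for v in range(90,260) for u in range(260,400) if D[v,u]>0])
print(np.histogram(P[:,2],bins=np.arange(0,.19,.005)))
m=(P[:,2]>.085)&(P[:,2]<.13); c,wh,an=cv2.minAreaRect(P[m][:,:2].astype(np.float32)); print(c,wh,an)
m=P[:,2]>.135; print(P[m].mean(0),m.sum(),P[m][:,2].max(), P[m].min(0),P[m].max(0))
w=P[P[:,2]>.160]; print(w.mean(0),len(w)); 
if len(w)>4: print(cv2.minAreaRect(w[:,:2].astype(np.float32)))
D=np.load("scene0.npy")
P=np.array([[*dep("scene",D,u,v),u,v] for v in range(140,260) for u in range(220,360) if D[v,u]>0])
m=P[:,2]>.135; print(P[m].mean(0),m.sum(), P[m].min(0),P[m].max(0))
E
```

```text
Traceback (most recent call last):
  File "h.py", line 12, in dep
    o,d=ray(n,u,v); return o+d*D[int(v),int(u)]
        ~~~^^^^^^^
  File "h.py", line 4, in ray
    i=cams.camera_info(n); f=200/np.tan(np.radians(i['fovy'])/2)
ValueError: time passes only in moves, steps and waits
```

View pics/ca.png

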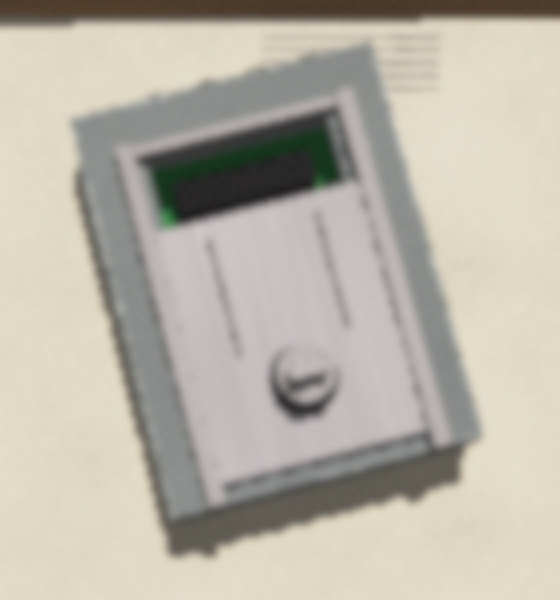

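View pics/cb.png

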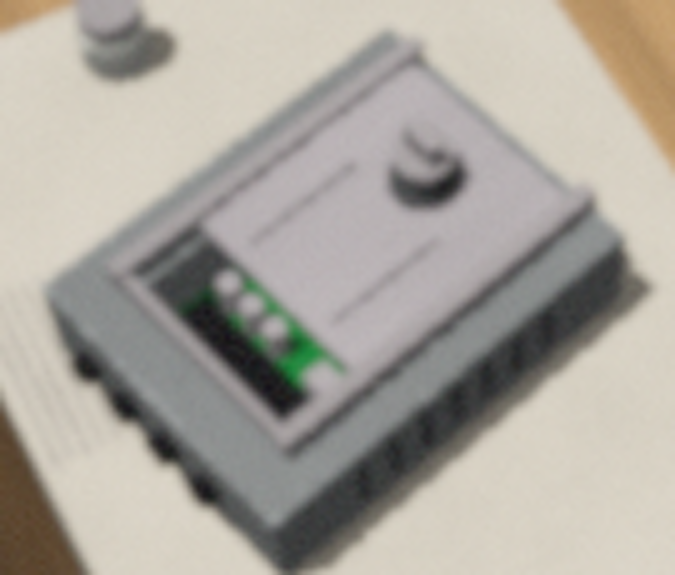

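The crops show the box corners in a at (72,120), (372,42), (478,435) and (170,518). In b they are at (275,525), (50,288), (390,35) and (622,240). The stud is at a(306,376) and b(428,160), with its wing across the cover's travel.

```bash
cat > ed.py <<'E'
s=open('h.py').read()
s=s.replace("def ray(n,u,v):\n    i=cams.camera_info(n)","I={n:cams.camera_info(n) for n in('scene','top')}\ndef ray(n,u,v):\n    i=I[n]")
open('h.py','w').write(s)
E
python3 ed.py; python3 - <<'E'
from h import *
np.set_printoptions(precision=4,suppress=True)
A=[(72,120),(372,42),(478,435),(170,518)];B=[(275,525),(50,288),(390,35),(622,240)]
C=[]
for a,b in zip(A,B):
    r=tri(("top",a[0]/4+260,a[1]/4+100),("scene",b[0]/5+220,b[1]/5+145)); C.append(r[0]); print(r)
C=np.array(C); print("c",C.mean(0), cv2.minAreaRect(C[:,:2].astype(np.float32)))
ax=(C[0]+C[1]-C[2]-C[3]); print("yaw",np.degrees(np.arctan2(ax[1],ax[0])))
for n,r in (("top",(90,260,260,400)),("scene",(140,260,220,360))):
    D=np.load(n+"0.npy")
    P=np.array([[*dep(n,D,u,v),u,v] for v in range(r[0],r[1]) for u in range(r[2],r[3]) if D[v,u]>0])
    m=(P[:,2]>.09)&(P[:,2]<.13); print(n,cv2.minAreaRect(P[m][:,:2].astype(np.float32)),np.median(P[m][:,2]))
    m=P[:,2]>.135; print(P[m].mean(0),m.sum(),P[m].min(0),P[m].max(0))
    m=P[:,2]>.16; print(P[m].mean(0),m.sum(),cv2.minAreaRect(P[m][:,:2].astype(np.float32)) if m.sum()>4 else 0)
E
```

```text
(array([0.7285, 0.1202, 0.0946]), np.float64(0.008895699853932473))
(array([ 0.7936, -0.126 ,  0.0969]), np.float64(0.013508118432442864))
(array([ 0.4703, -0.2122,  0.0907]), np.float64(0.006580896321115265))
(array([0.4034, 0.0351, 0.0898]), np.float64(0.0035076804803081062))
c [ 0.5989 -0.0458  0.093 ] ((0.598600447177887, -0.04580529034137726), (0.33597299456596375, 0.25618529319763184), 14.812938690185547)
yaw 14.800573091370714
top ((0.6022371053695679, -0.04635034501552582), (0.3411557674407959, 0.26073479652404785), 15.094453811645508) 0.11016489022701459
[  0.5143  -0.069    0.1545 335.6163 193.2035] 172 [  0.4938  -0.0922   0.1419 329.     186.    ] [  0.5378  -0.0488   0.1763 343.     200.    ]
[  0.5145  -0.0689   0.1716 335.9111 192.3778] 45 ((0.515125036239624, -0.06917703151702881), (0.011894597671926022, 0.03129042685031891), 15.991822242736816)
scene ((0.597801685333252, -0.04831010103225708), (0.34204772114753723, 0.26711681485176086), 15.478443145751953) 0.10865471046361685
[  0.515   -0.067    0.1548 303.719  174.7025] 121 [  0.4914  -0.0879   0.1395 298.     168.    ] [  0.536   -0.0475   0.1762 310.     180.    ]
[  0.5145  -0.0704   0.1682 303.2973 171.8649] 37 ((0.5141192078590393, -0.06990023702383041), (0.013716571033000946, 0.03188115358352661), 12.087711334228516)
```

Request:
apply_moves:
  rows:
    - [16.0, -16.8, -1.5, 0, 0, -90.5]
    - [16.0, -16.8, -1.5, 0, 0, -90.5]
    - [16.0, -16.8, -1.5, 0, 0, -90.5]
    - [16.0, -16.8, -1.5, 0, 0, -90.5]
    - [16.0, -16.8, -1.5, 0, 0, -90.5]
    - [16.0, -16.8, -1.5, 0, 0, -90.5]
    - [16.0, -16.8, -1.5, 0, 0, -90.5]
    - [16.0, -16.8, -1.5, 0, 0, -90.5]
  grip: 1.0

```text
time_s: 0.77
tcp_pos: [0.3377, -0.3849, 0.2354]
tcp_rot: [[0.306, 0.952, -0.0], [0.952, -0.306, 0.0], [0.0, -0.0, -1.0]]
force: [0.4, 0.4, 0.8]
finger_gap: 0.0911
finger_force: 0.0
```

Request:
apply_moves:
  rows:
    - [11.8, 2.4, -0.7, 0, 0, -33]
    - [11.8, 2.4, -0.7, 0, 0, -33]
    - [11.8, 2.4, -0.7, 0, 0, -33]
    - [11.8, 2.4, -0.7, 0, 0, -33]
    - [11.8, 2.4, -0.7, 0, 0, -33]
    - [11.8, 2.4, -0.7, 0, 0, -33]
    - [11.8, 2.4, -0.7, 0, 0, -33]
    - [11.8, 2.4, -0.7, 0, 0, -33]
  grip: 0.55

```text
time_s: 1.43
tcp_pos: [0.5025, -0.0955, 0.255]
tcp_rot: [[-0.256, 0.967, 0.0], [0.967, 0.256, -0.0], [-0.0, 0.0, -1.0]]
force: [1.7, -0.8, 0.2]
finger_gap: 0.0504
finger_force: 0.0
```

Request:
apply_moves:
  rows:
    - [0, 0, 0, 0, 0, 0]
    - [0, 0, 0, 0, 0, 0]

```text
time_s: 1.6
tcp_pos: [0.5025, -0.096, 0.2546]
tcp_rot: [[-0.26, 0.966, -0.0], [0.966, 0.26, 0.0], [0.0, -0.0, -1.0]]
force: [0.2, -0.1, -0.3]
finger_gap: 0.0502
finger_force: 0.0
```

```bash
cat > go.py <<'E'
import sys; from h import *
# shift needed to reach world x y z, yaw(deg) of tool y
x=np.array([float(a) for a in sys.argv[1:4]]); o=readout.get_obs(); R=np.array(o['tcp_rot'])
yaw=np.degrees(np.arctan2(R[1,1],R[0,1]))
print(np.round(R.T@(x-o['tcp_pos'])/.03,3),'az',round(yaw-float(sys.argv[4]),2),'tcp',np.round(o['tcp_pos'],4),'tilt',np.round(R[:2,2],4),'q6',o['qpos'][5].round(2),'F',np.round(o['force'],1))
E
python3 go.py .515 -.069 .152 15.1
```

```text
[0.76  0.637 3.421] az -0.06 tcp [ 0.5025 -0.096   0.2546] tilt [-0.0002  0.    ] q6 -0.5 F [ 0.2 -0.1 -0.3]
```

Request:
apply_moves:
  rows:
    - [0.76, 0.64, 0.5, 0, 0, 0]
    - [0.76, 0.64, 1.5, 0, 0, 0]
    - [0.76, 0.64, 2.2, 0, 0, 0]
    - [0.76, 0.64, 2.8, 0, 0, 0]
    - [0.76, 0.64, 3.2, 0, 0, 0]
    - [0.76, 0.64, 3.3, 0, 0, 0]
    - [0.76, 0.64, 3.3, 0, 0, 0]

```text
time_s: 2.18
tcp_pos: [0.5141, -0.0714, 0.1553]
tcp_rot: [[-0.255, 0.967, -0.001], [0.967, 0.255, 0.0], [0.001, -0.001, -1.0]]
force: [-0.2, 0.3, 0.4]
finger_gap: 0.0501
finger_force: 0.0
```

```bash
python3 go.py .515 -.069 .153 15.1; python3 - <<'E'
from h import *
p,D=cams.capture("scene"); cv2.imwrite("pics/s1.png",cv2.resize(p[120:240,240:380],None,fx=5,fy=5,interpolation=cv2.INTER_CUBIC))
E
```

```text
[0.069 0.048 0.077] az -0.32 tcp [ 0.5141 -0.0714  0.1553] tilt [-0.0014  0.0002] q6 -0.44 F [-0.2  0.3  0.4]
```

View pics/s1.png

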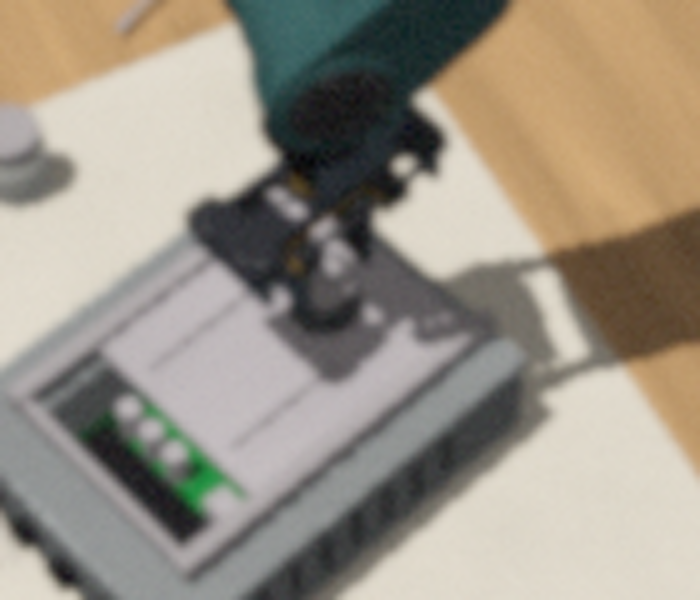

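The fingers straddle the wing, seen at about (335,280). Closing now.

Request:
apply_moves:
  rows:
    - [0.07, 0.05, 0.05, 0, 0, -0.3]
    - [0.07, 0.05, 0.05, 0, 0, -0.3]
    - [0.07, 0.05, 0.05, 0, 0, -0.3]
    - [0.07, 0.05, 0.05, 0, 0, -0.3]
    - [0.07, 0.05, 0.05, 0, 0, -0.3]
    - [0.07, 0.05, 0.05, 0, 0, -0.3]
  grip: 0.0
  force: 30

```text
time_s: 2.73
tcp_pos: [0.5154, -0.0683, 0.1544]
tcp_rot: [[-0.261, 0.965, -0.0], [0.965, 0.261, -0.0], [0.0, -0.0, -1.0]]
force: [-1.7, -1.5, -0.0]
finger_gap: 0.0126
finger_force: 0.9
```

```bash
python3 go.py .572 -.054 .153 15.1; python3 -c "
from h import *
o=readout.get_obs();print(o['finger_gap'],o['finger_force'],o['wrist_torque'])"
```

```text
[-0.033  1.945  0.047] az 0.05 tcp [ 0.5154 -0.0683  0.1544] tilt [-0.0004 -0.0001] q6 -0.44 F [-1.7 -1.5 -0. ]
0.012647780595928209 0.8543308451771736 [-0.17209054  0.18784446  0.06034487]
```

Request:
apply_moves:
  rows:
    - [0, 0, 0, 0, 0, 0]
    - [0, 0.3, 0, 0, 0, 0]
    - [0, 0.6, 0, 0, 0, 0]
    - [0, 0.9, 0, 0, 0, 0]
    - [0, 1.2, 0, 0, 0, 0]
    - [0, 1.5, 0, 0, 0, 0]
    - [0, 1.7, 0, 0, 0, 0]
    - [0, 1.7, 0, 0, 0, 0]

```text
time_s: 3.4
tcp_pos: [0.5666, -0.0546, 0.1544]
tcp_rot: [[-0.261, 0.965, 0.002], [0.965, 0.261, 0.0], [-0.0, 0.002, -1.0]]
force: [2.4, 0.9, 2.0]
finger_gap: 0.0117
finger_force: 30.0
```

Request:
apply_moves:
  rows:
    - [0, 0.06, 0, 0, 0, 0]
    - [0, 0.12, 0, 0, 0, 0]
    - [0, 0.18, 0, 0, 0, 0]
    - [0, 0.21, 0, 0, 0, 0]
    - [0, 0.24, 0, 0, 0, 0]
    - [0, 0.24, 0, 0, 0, 0]

```text
time_s: 3.9
tcp_pos: [0.5709, -0.0533, 0.1539]
tcp_rot: [[-0.261, 0.965, -0.002], [0.965, 0.261, -0.0], [0.0, -0.002, -1.0]]
force: [-5.7, -4.2, 2.4]
finger_gap: 0.0113
finger_force: 30.0
```

```bash
python3 go.py .572 -.054 .153 15.1
```

```text
[-0.032  0.028  0.031] az 0.05 tcp [ 0.5709 -0.0533  0.1539] tilt [-0.002  -0.0003] q6 -0.4 F [-5.7 -4.2  2.4]
```

Request:
apply_moves:
  rows:
    - [0, 0.02, 0, 0, 0, 0]
    - [0, 0.04, 0, 0, 0, 0]
    - [0, 0.04, 0, 0, 0, 0]
    - [0, 0.04, 0, 0, 0, 0]

```text
time_s: 4.23
tcp_pos: [0.5711, -0.0531, 0.1535]
tcp_rot: [[-0.261, 0.965, -0.004], [0.965, 0.261, -0.0], [0.001, -0.004, -1.0]]
force: [-10.1, -5.5, 3.2]
finger_gap: 0.0119
finger_force: 30.0
```

Request:
apply_moves:
  rows:
    - [0, 0.02, 0, 0, 0, 0]
    - [0, 0.04, 0, 0, 0, 0]
    - [0, 0.04, 0, 0, 0, 0]
    - [0, 0.04, 0, 0, 0, 0]

```text
time_s: 4.57
tcp_pos: [0.5714, -0.053, 0.1531]
tcp_rot: [[-0.262, 0.965, -0.006], [0.965, 0.262, -0.001], [0.001, -0.006, -1.0]]
force: [-14.5, -9.0, 3.2]
finger_gap: 0.0118
finger_force: 30.1
```

Request:
apply_moves:
  rows:
    - [-0.02, -0.06, 0, 0, 0, 0]
    - [-0.04, -0.12, 0, 0, 0, 0]
    - [-0.04, -0.12, 0, 0, 0, 0]
    - [-0.04, -0.12, 0, 0, 0, 0]

```text
time_s: 4.9
tcp_pos: [0.5705, -0.0539, 0.1541]
tcp_rot: [[-0.261, 0.965, -0.001], [0.965, 0.261, 0.001], [0.002, -0.0, -1.0]]
force: [-3.8, 5.5, 2.8]
finger_gap: 0.0118
finger_force: 30.0
```

```bash
cat > f.py <<'E'
from h import *
o=readout.get_obs();R=np.array(o['tcp_rot']);np.set_printoptions(precision=4,suppress=True)
print('toolF',R.T@o['force'],'toolM',R.T@o['wrist_torque'],'z',o['tcp_pos'],'tilt',R[:2,2],'yaw',np.degrees(np.arctan2(R[1,1],R[0,1])),o['finger_gap'],o['time_s'])
E
python3 f.py
```

```text
toolF [ 6.3427 -2.2429 -2.7895] toolM [0.1368 1.439  0.0063] z [ 0.5705 -0.0539  0.1541] tilt [-0.0007  0.0015] yaw 15.101312488643876 0.0117597773236412 4.9
```

Request:
apply_moves:
  rows:
    - [0.02, 0, 0.05, 0, 0, 0]
    - [0.02, 0, 0.1, 0, 0, 0]
    - [0.02, 0, 0.15, 0, 0, 0]
    - [0.02, 0, 0.2, 0, 0, 0]
    - [0.02, 0, 0.2, 0, 0, 0]

```text
time_s: 5.32
tcp_pos: [0.5706, -0.0537, 0.1479]
tcp_rot: [[-0.261, 0.965, -0.001], [0.965, 0.261, 0.001], [0.001, -0.0, -1.0]]
force: [-3.0, 4.4, 4.1]
finger_gap: 0.0119
finger_force: 30.0
```

```bash
python3 f.py
```

```text
toolF [ 5.0205 -1.7297 -4.097 ] toolM [ 0.3688  1.0348 -0.0069] z [ 0.5706 -0.0537  0.1479] tilt [-0.0006  0.0005] yaw 15.126630389984669 0.011886426832620863 5.3167
```

Request:
apply_moves:
  rows:
    - [0.04, 0, 0.03, 0, 0, 0]
    - [0.04, 0, 0.06, 0, 0, 0]
    - [0.04, 0, 0.09, 0, 0, 0]
    - [0.04, 0, 0.12, 0, 0, 0]
    - [0.04, 0, 0.12, 0, 0, 0]

```text
time_s: 5.73
tcp_pos: [0.5707, -0.0532, 0.1447]
tcp_rot: [[-0.261, 0.965, 0.0], [0.965, 0.261, -0.001], [-0.001, 0.0, -1.0]]
force: [-2.3, -4.2, 5.6]
finger_gap: 0.0116
finger_force: 30.0
```

```bash
python3 f.py
```

```text
toolF [-3.4317 -3.2691 -5.6206] toolM [ 0.6574 -0.8418 -0.0039] z [ 0.5707 -0.0532  0.1447] tilt [ 0.0005 -0.0007] yaw 15.14657385670942 0.011592749892060352 5.7333
```

Request:
apply_moves:
  rows:
    - [-0.016, -0.02, 0.0, 0, 0, 0]
    - [-0.016, -0.02, 0.01, 0, 0, 0]
    - [-0.016, -0.02, 0.02, 0, 0, 0]
    - [-0.016, -0.02, 0.02, 0, 0, 0]

```text
time_s: 6.07
tcp_pos: [0.5705, -0.0534, 0.1443]
tcp_rot: [[-0.261, 0.965, 0.001], [0.965, 0.261, -0.0], [-0.0, 0.001, -1.0]]
force: [0.9, -0.1, 3.9]
finger_gap: 0.0118
finger_force: 30.0
```

```bash
python3 f.py
```

```text
toolF [-0.3035  0.8195 -3.9302] toolM [-0.4007 -0.1426  0.055 ] z [ 0.5705 -0.0534  0.1443] tilt [ 0.0011 -0.0001] yaw 15.139892757502686 0.011834548080924016 6.0667
```

Request:
apply_moves:
  rows:
    - [0, 0, 0.01, 0, 0, 0]
    - [0, 0, 0.02, 0, 0, 0]
    - [0, 0, 0.03, 0, 0, 0]
    - [0, 0, 0.03, 0, 0, 0]

```text
time_s: 6.4
tcp_pos: [0.5704, -0.0534, 0.1433]
tcp_rot: [[-0.261, 0.965, 0.001], [0.965, 0.261, -0.0], [-0.0, 0.001, -1.0]]
force: [3.4, 0.2, 4.9]
finger_gap: 0.0117
finger_force: 30.0
```

Request:
apply_moves:
  rows:
    - [0, 0.02, 0.01, 0, 0, 0]
    - [0, 0.02, 0.02, 0, 0, 0]
    - [0, 0.02, 0.03, 0, 0, 0]
    - [0, 0.02, 0.03, 0, 0, 0]

```text
time_s: 6.73
tcp_pos: [0.5706, -0.0534, 0.1422]
tcp_rot: [[-0.261, 0.965, -0.0], [0.965, 0.261, -0.0], [-0.0, -0.0, -1.0]]
force: [0.5, -2.6, 5.2]
finger_gap: 0.0117
finger_force: 30.0
```

Request:
apply_moves:
  rows:
    - [-0.005, 0, 0.01, 0, 0, 0]
    - [-0.01, 0, 0.02, 0, 0, 0]
    - [-0.01, 0, 0.03, 0, 0, 0]
    - [-0.01, 0, 0.03, 0, 0, 0]

```text
time_s: 7.07
tcp_pos: [0.5706, -0.0535, 0.1413]
tcp_rot: [[-0.261, 0.965, -0.0], [0.965, 0.261, 0.0], [0.0, -0.0, -1.0]]
force: [0.4, -0.1, 4.0]
finger_gap: 0.012
finger_force: 30.0
```

Request:
apply_moves:
  rows:
    - [0, 0, 0.01, 0, 0, 0]
    - [0, 0, 0.02, 0, 0, 0]
    - [0, 0, 0.03, 0, 0, 0]
    - [0, 0, 0.03, 0, 0, 0]

```text
time_s: 7.4
tcp_pos: [0.5706, -0.0535, 0.1404]
tcp_rot: [[-0.261, 0.965, -0.0], [0.965, 0.261, 0.0], [0.0, -0.0, -1.0]]
force: [0.6, -0.0, 5.2]
finger_gap: 0.0118
finger_force: 30.0
```

Request:
apply_moves:
  rows:
    - [0, 0, 0.01, 0, 0, 0]
    - [0, 0, 0.02, 0, 0, 0]
    - [0, 0, 0.03, 0, 0, 0]
    - [0, 0, 0.03, 0, 0, 0]

```text
time_s: 7.73
tcp_pos: [0.5706, -0.0535, 0.1395]
tcp_rot: [[-0.261, 0.965, -0.0], [0.965, 0.261, 0.0], [0.0, -0.0, -1.0]]
force: [-0.5, -0.3, 5.5]
finger_gap: 0.0118
finger_force: 30.0
```

Request:
apply_moves:
  rows:
    - [0, 0, 0.01, 0, 0, 0]
    - [0, 0, 0.02, 0, 0, 0]
    - [0, 0, 0.03, 0, 0, 0]
    - [0, 0, 0.03, 0, 0, 0]

```text
time_s: 8.07
tcp_pos: [0.5706, -0.0535, 0.1386]
tcp_rot: [[-0.261, 0.965, -0.0], [0.965, 0.261, 0.0], [0.0, -0.0, -1.0]]
force: [0.0, 0.6, 6.0]
finger_gap: 0.0119
finger_force: 30.0
```

Request:
apply_moves:
  rows:
    - [0, 0, 0.01, 0, 0, 0]
    - [0, 0, 0.02, 0, 0, 0]
    - [0, 0, 0.02, 0, 0, 0]
    - [0, 0, 0.02, 0, 0, 0]

```text
time_s: 8.4
tcp_pos: [0.5706, -0.0535, 0.1381]
tcp_rot: [[-0.261, 0.965, -0.0], [0.965, 0.261, 0.0], [0.0, -0.0, -1.0]]
force: [-0.2, -0.1, 5.1]
finger_gap: 0.0122
finger_force: 30.0
```

Request:
apply_moves:
  rows:
    - [0, 0, 0.01, 0, 0, 0]
    - [0, 0, 0.02, 0, 0, 0]
    - [0, 0, 0.03, 0, 0, 0]
    - [0, 0, 0.03, 0, 0, 0]

```text
time_s: 8.73
tcp_pos: [0.5706, -0.0535, 0.1371]
tcp_rot: [[-0.261, 0.965, -0.0], [0.965, 0.261, 0.0], [0.0, -0.0, -1.0]]
force: [0.3, 0.6, 5.7]
finger_gap: 0.012
finger_force: 30.0
```

Request:
apply_moves:
  rows:
    - [0, 0, 0.01, 0, 0, 0]
    - [0, 0, 0.02, 0, 0, 0]
    - [0, 0, 0.03, 0, 0, 0]
    - [0, 0, 0.03, 0, 0, 0]

```text
time_s: 9.07
tcp_pos: [0.5706, -0.0535, 0.1363]
tcp_rot: [[-0.261, 0.965, -0.0], [0.965, 0.261, 0.0], [0.0, -0.0, -1.0]]
force: [-0.3, -0.4, 5.3]
finger_gap: 0.0121
finger_force: 30.0
```

Request:
apply_moves:
  rows:
    - [0, 0, 0.01, 0, 0, 0]
    - [0, 0, 0.02, 0, 0, 0]
    - [0, 0, 0.03, 0, 0, 0]
    - [0, 0, 0.03, 0, 0, 0]

```text
time_s: 9.4
tcp_pos: [0.5706, -0.0535, 0.1353]
tcp_rot: [[-0.261, 0.965, -0.0], [0.965, 0.261, 0.0], [0.0, -0.0, -1.0]]
force: [-0.7, 0.3, 5.4]
finger_gap: 0.0114
finger_force: 30.0
```

Request:
apply_moves:
  rows:
    - [0, 0, 0.01, 0, 0, 0]
    - [0, 0, 0.02, 0, 0, 0]
    - [0, 0, 0.03, 0, 0, 0]
    - [0, 0, 0.03, 0, 0, 0]

```text
time_s: 9.73
tcp_pos: [0.5706, -0.0535, 0.1345]
tcp_rot: [[-0.261, 0.965, -0.0], [0.965, 0.261, 0.0], [0.0, -0.0, -1.0]]
force: [-0.3, 0.7, 6.8]
finger_gap: 0.0122
finger_force: 30.0
```

Request:
apply_moves:
  rows:
    - [0, 0, 0.01, 0, 0, 0]
    - [0, 0, 0.02, 0, 0, 0]
    - [0, 0, 0.02, 0, 0, 0]
    - [0, 0, 0.02, 0, 0, 0]

```text
time_s: 10.07
tcp_pos: [0.5706, -0.0535, 0.1339]
tcp_rot: [[-0.261, 0.965, -0.0], [0.965, 0.261, 0.0], [0.0, -0.0, -1.0]]
force: [-0.5, -0.8, 5.7]
finger_gap: 0.0116
finger_force: 30.0
```

Request:
apply_moves:
  rows:
    - [0, 0, 0.01, 0, 0, 0]
    - [0, 0, 0.02, 0, 0, 0]
    - [0, 0, 0.03, 0, 0, 0]
    - [0, 0, 0.03, 0, 0, 0]

```text
time_s: 10.4
tcp_pos: [0.5706, -0.0535, 0.133]
tcp_rot: [[-0.261, 0.965, -0.0], [0.965, 0.261, 0.0], [0.0, -0.0, -1.0]]
force: [0.5, -0.3, 5.9]
finger_gap: 0.0117
finger_force: 30.0
```

Request:
apply_moves:
  rows:
    - [0, 0, 0.01, 0, 0, 0]
    - [0, 0, 0.02, 0, 0, 0]
    - [0, 0, 0.03, 0, 0, 0]
    - [0, 0, 0.03, 0, 0, 0]

```text
time_s: 10.73
tcp_pos: [0.5707, -0.0535, 0.1324]
tcp_rot: [[-0.261, 0.965, -0.0], [0.965, 0.261, 0.0], [0.0, -0.0, -1.0]]
force: [-2.5, 0.3, 12.0]
finger_gap: 0.0117
finger_force: 30.0
```

It bottomed: 12 N at 21.7 mm, which is about 5.8 N above the spring. Easing slightly and starting a small test turn.

Request:
apply_moves:
  rows:
    - [0, 0, -0.01, 0, 0, 0]
    - [0, 0, -0.01, 0, 0, 1]
    - [0, 0, -0.01, 0, 0, 2]
    - [0, 0, -0.01, 0, 0, 3]
    - [0, 0, -0.01, 0, 0, 3.5]
    - [0, 0, -0.01, 0, 0, 3.5]

```text
time_s: 11.23
tcp_pos: [0.5708, -0.0535, 0.1326]
tcp_rot: [[-0.201, 0.98, 0.0], [0.98, 0.201, 0.0], [0.0, 0.0, -1.0]]
force: [-1.3, 0.3, 8.7]
finger_gap: 0.0116
finger_force: 30.0
```

```bash
python3 f.py
```

```text
toolF [ 0.5724 -1.1741 -8.6546] toolM [0.0166 0.1017 0.013 ] z [ 0.5708 -0.0535  0.1326] tilt [0.     0.0001] yaw 11.60611723010536 0.011590736052759325 11.2333
```

Turned freely with almost no moment (0.01 N m). Carrying on.

Request:
apply_moves:
  rows:
    - [0, 0, 0, 0, 0, 3]
    - [0, 0, 0, 0, 0, 6]
    - [0, 0, 0, 0, 0, 9]
    - [0, 0, 0, 0, 0, 12]
    - [0, 0, 0, 0, 0, 15]
    - [0, 0, 0, 0, 0, 18]
    - [0, 0, 0, 0, 0, 20]
    - [0, 0, 0, 0, 0, 20]

```text
time_s: 11.9
tcp_pos: [0.5714, -0.0535, 0.1329]
tcp_rot: [[0.148, 0.989, 0.002], [0.989, -0.148, 0.0], [0.0, 0.002, -1.0]]
force: [3.0, 0.6, 6.9]
finger_gap: 0.0118
finger_force: 30.0
```

```bash
python3 f.py
```

```text
toolF [ 1.0085  2.8727 -6.8905] toolM [-0.671   0.2111  0.0223] z [ 0.5714 -0.0535  0.1329] tilt [0.0016 0.0001] yaw -8.504343016635882 0.01179472908710019 11.9
```

Request:
apply_moves:
  rows:
    - [0, 0, 0.01, 0, 0, 3]
    - [0, 0, 0.01, 0, 0, 6]
    - [0, 0, 0.01, 0, 0, 9]
    - [0, 0, 0.01, 0, 0, 12]
    - [0, 0, 0.01, 0, 0, 15]
    - [0, 0, 0.01, 0, 0, 18]
    - [0, 0, 0.01, 0, 0, 20]
    - [0, 0, 0.01, 0, 0, 20]

```text
time_s: 12.57
tcp_pos: [0.5718, -0.0538, 0.1328]
tcp_rot: [[0.477, 0.879, 0.002], [0.879, -0.477, -0.0], [0.001, 0.002, -1.0]]
force: [3.0, -1.2, 7.5]
finger_gap: 0.0121
finger_force: 30.0
```

```bash
python3 f.py
```

```text
toolF [ 0.4158  3.2441 -7.4735] toolM [-0.8667  0.0887  0.023 ] z [ 0.5718 -0.0538  0.1328] tilt [ 0.0024 -0.0004] yaw -28.493669212480782 0.01208013406590376 12.5667
```

Request:
apply_moves:
  rows:
    - [0, 0.02, 0, 0, 0, 3]
    - [0, 0.02, 0, 0, 0, 6]
    - [0, 0.02, 0, 0, 0, 9]
    - [0, 0.02, 0, 0, 0, 12]
    - [0, 0.02, 0, 0, 0, 15]
    - [0, 0.02, 0, 0, 0, 18]
    - [0, 0.02, 0, 0, 0, 20]
    - [0, 0.02, 0, 0, 0, 20]

```text
time_s: 13.23
tcp_pos: [0.5724, -0.0542, 0.1328]
tcp_rot: [[0.749, 0.663, 0.003], [0.663, -0.749, -0.001], [0.001, 0.002, -1.0]]
force: [3.2, -2.8, 7.5]
finger_gap: 0.0119
finger_force: 30.0
```

```bash
python3 f.py
```

```text
toolF [ 0.5633  4.2228 -7.4812] toolM [-1.1621  0.1052  0.0012] z [ 0.5724 -0.0542  0.1328] tilt [ 0.0026 -0.0007] yaw -48.486696749218666 0.011875740874915153 13.2333
```

Request:
apply_moves:
  rows:
    - [0, 0.02, 0, 0, 0, 2.5]
    - [0, 0.03, 0, 0, 0, 5]
    - [0, 0.03, 0, 0, 0, 7.5]
    - [0, 0.03, 0, 0, 0, 10]
    - [0, 0.03, 0, 0, 0, 11]
    - [0, 0.03, 0, 0, 0, 11]

```text
time_s: 13.73
tcp_pos: [0.5728, -0.0547, 0.1327]
tcp_rot: [[0.861, 0.509, 0.002], [0.509, -0.861, -0.0], [0.001, 0.001, -1.0]]
force: [2.7, -2.0, 7.2]
finger_gap: 0.012
finger_force: 30.0
```

```bash
python3 f.py
```

```text
toolF [ 1.3321  3.066  -7.2419] toolM [-0.6834  0.3167  0.0299] z [ 0.5728 -0.0547  0.1327] tilt [ 0.002  -0.0004] yaw -59.43001880670656 0.012020572508938673 13.7333
```

Turned 74.5° (1.30 rad). Letting it rise into the notch.

Request:
apply_moves:
  rows:
    - [0, 0, -0.03, 0, 0, 0]
    - [0, 0, -0.06, 0, 0, 0]
    - [0, 0, -0.08, 0, 0, 0]
    - [0, 0, -0.1, 0, 0, 0]
    - [0, 0, -0.1, 0, 0, 0]

```text
time_s: 14.15
tcp_pos: [0.5727, -0.0547, 0.1356]
tcp_rot: [[0.86, 0.51, 0.002], [0.51, -0.86, -0.0], [0.001, 0.001, -1.0]]
force: [3.7, -1.4, 5.6]
finger_gap: 0.0117
finger_force: 30.0
```

```bash
python3 f.py
```

```text
toolF [ 2.4934  3.0588 -5.6054] toolM [-0.7572  0.3899  0.0616] z [ 0.5727 -0.0547  0.1356] tilt [ 0.0019 -0.0004] yaw -59.35647140958308 0.011730088631899194 14.15
```

Request:
apply_moves:
  rows:
    - [0, 0, -0.02, 0, 0, 0]
    - [0, 0, -0.03, 0, 0, 0]
    - [0, 0, -0.03, 0, 0, 0]

```text
time_s: 14.4
tcp_pos: [0.5726, -0.0547, 0.1363]
tcp_rot: [[0.86, 0.51, 0.002], [0.51, -0.86, -0.0], [0.001, 0.001, -1.0]]
force: [3.4, -2.6, 5.4]
finger_gap: 0.0119
finger_force: 30.0
```

```bash
python3 f.py
```

```text
toolF [ 1.5811  3.9991 -5.4206] toolM [-1.0051  0.4973 -0.0318] z [ 0.5726 -0.0547  0.1363] tilt [ 0.0017 -0.0003] yaw -59.36277676847398 0.011919709636544155 14.4
```

Now release, with a moderate opening.

Request:
apply_moves:
  rows:
    - [0, 0, -0.02, 0, 0, 0]
    - [0, 0, -0.02, 0, 0, 0]
    - [0, 0, -0.02, 0, 0, 0]
    - [0, 0, -0.02, 0, 0, 0]
    - [0, 0, -0.02, 0, 0, 0]
  grip: 0.5

```text
time_s: 14.82
tcp_pos: [0.5714, -0.0544, 0.1363]
tcp_rot: [[0.86, 0.51, -0.001], [0.51, -0.86, 0.0], [-0.001, -0.001, -1.0]]
force: [0.0, -0.0, 0.3]
finger_gap: 0.0422
finger_force: 0.0
```

Request:
apply_moves:
  rows:
    - [0, 0, -0.5, 0, 0, 0]
    - [0, 0, -1.5, 0, 0, 0]
    - [0, 0, -2.7, 0, 0, 0]
    - [0, 0, -3.9, 0, 0, 0]
    - [-3, -1, -5, 0, 0, 0]
    - [-5, -2, -5, 0, 0, 0]
    - [-5, -3, -5, 0, 0, 0]
    - [-5, -3, -5, 0, 0, 0]

```text
time_s: 15.48
tcp_pos: [0.409, -0.0558, 0.2845]
tcp_rot: [[0.861, 0.509, -0.0], [0.509, -0.861, 0.0], [-0.0, -0.0, -1.0]]
force: [-0.2, 0.0, 0.7]
finger_gap: 0.046
finger_force: 0.0
```

```bash
python3 - <<'E'
from h import *
for n,r in (("top",(90,260,260,400)),("scene",(140,260,220,360))):
    p,D=cams.capture(n); cv2.imwrite(f"pics/{n}2.png",p)
    P=np.array([[*dep(n,D,u,v),u,v] for v in range(r[0],r[1]) for u in range(r[2],r[3]) if D[v,u]>0])
    m=(P[:,2]>.124)&(P[:,2]<.18)&(np.hypot(P[:,0]-.572,P[:,1]+.054)<.04); print(n,P[m].mean(0),P[m][:,2].max(),np.percentile(P[m][:,2],[20,50,80,95]),m.sum())
    m&=P[:,2]>.142
    if m.sum()>4: print(cv2.minAreaRect(P[m][:,:2].astype(np.float32)),m.sum())
cv2.imwrite("pics/e.png",cv2.resize(cv2.imread("pics/scene2.png")[120:260,200:370],None,fx=4,fy=4,interpolation=cv2.INTER_CUBIC))
E
```

```text
top [ 5.71011778e-01 -5.39735999e-02  1.37028113e-01  3.30500000e+02
  1.76000000e+02] 0.15761104400872616 [0.12957732 0.13189229 0.15158087 0.15560859] 166
((0.5721611976623535, -0.054380130022764206), (0.03195426985621452, 0.012350262142717838), 30.860576629638672) 45
scene [ 5.71092796e-01 -5.10651713e-02  1.37577052e-01  2.91942623e+02
  1.86819672e+02] 0.1598456161138304 [0.12899744 0.13306179 0.1502377  0.15531492] 122
((0.5715056657791138, -0.05557668209075928), (0.03469187021255493, 0.01494370773434639), 27.33661651611328) 38
```

View pics/e.png

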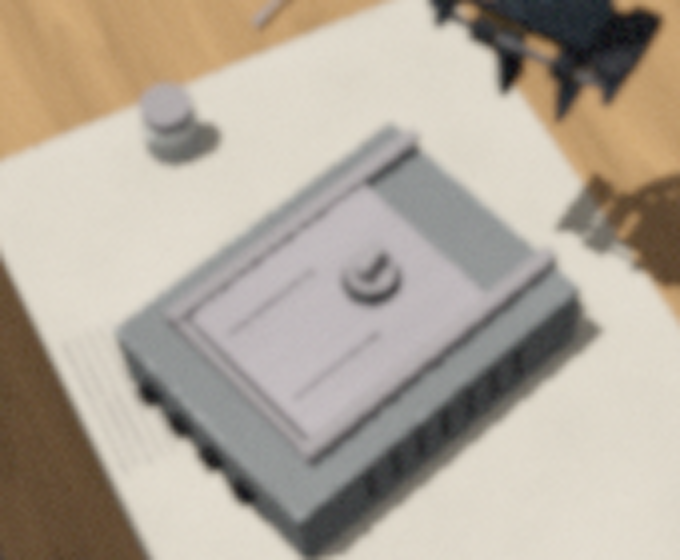

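The cover is flush shut, with no green gap left. The stud, at (370,275), stays about 18 mm in and turned about 74°, and the arm is clear.

```bash
python3 -c "
from bench import bot
print(bot.finish_job())"
```

```text
the job is handed in; nothing more can be done
None
```

The cover is shut against its stop and the stud is locked about 18 mm in, turned about 74° (1.30 rad); peak press reading was 12 N, the bystanders weren't touched, and the job is handed in, though the hand-in call returned no verdict.

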